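# Square up a leaning row of plates in the jig

### The arm

A 6-joint arm with a two-finger parallel gripper is mounted at the origin on a cart in front of the work surface, level with it; the furniture and walls round the work are solid. World frame = base frame: x ahead of the robot, y to its left, z up, the work surface at z = 0. Lengths are in mm, angles in rad, forces in N, time in s.
With the tool pointing down it reaches from about 350 to 775 mm from the base axis. Payload 7.3 kg.
Tool frame: the origin (TCP) lies on the front face of the gripper's body, between the roots of the fingers; the fingertips stand 66 mm ahead of it and the grasp point (between the pads) lies 47 mm ahead of it (bot.tcp_to_grasp is the z of the grasp point in the tool frame, in mm); z points along the fingers, y is the direction in which the jaws open and shut (so a half turn about z gives the same grasp; the last joint's range is limited). The gripper opens to 92 mm and grips with 3 to 60 N. Pads are 19 mm wide; open, the fingers measure 130 mm over their backs; the gripper's body (75 mm by 190 mm) begins 47 mm behind the grasp point.
Start: joints at [1.18, 0.342, 1.524, -0, 1.275, -0.146], TCP at [127.222, 509.366, 292.241] pointing down, gripper open.
Joint ranges: [-2.53, 2.53], [-0.77, 2.02], [0.04, 2.7], [-1, 4.14], [0.28, 2.66], [-3.11, 3.11]. Speed limits (rad/s): [2.57, 2.57, 3.14, 3.14, 3.14, 3.14].

### API

Orientations are given as [roll, pitch, yaw] about the fixed x, y, z axes, in that order (R = Rz(yaw) Ry(pitch) Rx(roll)).
In Python, from plant import bot gives the robot as it stands.
- The arm moves only by the tool carry_out, never from a script. Its argument "deltas" is a list that holds one entry, the list of rows, each a list of 4 numbers: the shift along the tool's x, y, z in mm, then the turn about the tool's z in units of 5 degrees (1.0 is 5 degrees). A call has 1 to 20 rows; each row is the pose to reach, as a shift and turn from the pose commanded when the call began, along the tool's axes at that moment; what a row does not reach only later rows make up. A row lasts 1/10 s, in which the tool goes at most 50 mm and 8.59 degrees, less where a joint would pass 70% of its speed; a pose out of reach is approached as far as the arm can. A call with a gripper value outside its range is refused whole. "fingers" is the finger opening in mm, from 0 to 91.8, set as the call begins (left out, the last holds). The fingers move at their own pace and stop on an object; the grip force is fixed at half the most. Time passes only in rows, so rows that repeat a pose let the fingers close. It gives the time, the measured TCP pose, the force and the opening at its end, in the units of the state.
- bot.get_obs(): the state, without advancing time (a new reading comes with each control period).
- bot.capture(name): name is "scene" or "top" or "wrist"; returns (picture, depth): 420x560x3 uint8, blue, green, red; 420x560 float32, mm along the optical axis (not along the pixel's ray), 0 where there is no reading.
- bot.camera_model(name): a dict with "K" (3x3 intrinsics, pixels), "distortion" ([k1, k2, p1, p2, k3] as OpenCV has them; the pictures are not rectified), "camera_from_world" (4x4, takes a point from world to camera coordinates). Camera axes: x right, y down, z forward; pixel columns grow to the right and rows downward; lengths in mm; the calibration is good to about 2 mm. A picture is of the moment at which its call begins: read the wrist's pose just before it. camera_model takes no time and is no camera call; for the wrist camera it gives the pose at the moment of the call.
- bot.close_job(): hands the job in, once; it reports no verdict.
The state is a dict: "time": time; "joint_positions": joint angles; "dq": joint speeds; "tau": joint torques, N m; "tool_pos": TCP position; "tcp_rot": TCP orientation; "contact_force": force on the tool from outside, world axes, zero at the start; "moment": the same for the moment, N m; "grip_width": finger opening in mm.
Only numpy, scipy, OpenCV 4.12 (cv2) and the standard library are available. Lean on these libraries where they do the work, as an engineer would, in place of code of your own. Each camera call takes 0.05 s, during which the arm holds its last target. There are 200 camera calls.

### The job

Stand the four leaning plates upright and tight against the jig's backstop, and slide them sideways so that the edge of every plate is flush against the side fence. Leave the blue keeper block on the jig behind the middle of the row, its plain front face (the one away from the handle) squarely touching the last plate, so that the row stays packed. Leave the grease tin, the bearing and the stack of end caps where they are.

Things in the scene. Friction and masses are not known exactly. Their poses are not given: they have to be found in the camera images.
- jig: Squaring jig, fixed: grey base 190 x 116 mm, top 8 mm above the table; dark upright backstop (66 mm high above the base, 14 thick, 100 wide) across its far end; dark low side fence (22 mm high above the base, 12 thick, 105 long) along its left side; right side and near end open. Origin under the base, 75 mm in x and 40 mm in y short of the inner corner; x to the backstop, y to the fence.
- jig_corner (a point): Inner corner of the jig, where backstop face, fence face and base top (8 mm above the table) meet. x points into the backstop, y into the fence, z up. From here the base runs from x = -173 to +17 mm and from y = -98 to +18 mm; the fence runs back to x = -105 mm.
- plate_1_center (a point): Centre of the first plate, top edge on the backstop. Smooth aluminium, 64 mm wide (y), 60 high (z), 10 thick (x), 0.1 kg, 24 mm bore. Starts standing on the base, leaning 18 degrees toward the backstop, its foot nearer the robot, its left edge 5 to 19 mm off the fence; it comes upright as its foot is slid to the backstop (some N). Upright, the centre is 30 mm above the base.
- plate_2_center (a point): Centre of the second plate, leaning on the first. Smooth aluminium, 64 mm wide (y), 60 high (z), 10 thick (x), 0.1 kg, 24 mm bore. Starts standing on the base, leaning 18 degrees toward the backstop, its foot nearer the robot, its left edge 5 to 19 mm off the fence; it comes upright as its foot is slid to the backstop (some N). Upright, the centre is 30 mm above the base.
- plate_3_center (a point): Centre of the third plate, leaning on the second. Smooth aluminium, 64 mm wide (y), 60 high (z), 10 thick (x), 0.1 kg, 24 mm bore. Starts standing on the base, leaning 18 degrees toward the backstop, its foot nearer the robot, its left edge 5 to 19 mm off the fence; it comes upright as its foot is slid to the backstop (some N). Upright, the centre is 30 mm above the base.
- plate_4_center (a point): Centre of the fourth plate, nearest the robot, leaning on the third. Smooth aluminium, 64 mm wide (y), 60 high (z), 10 thick (x), 0.1 kg, 24 mm bore. Starts standing on the base, leaning 18 degrees toward the backstop, its foot nearer the robot, its left edge 5 to 19 mm off the fence; it comes upright as its foot is slid to the backstop (some N). Upright, the centre is 30 mm above the base.
- keeper_grip (a point): Centre of the black handle of the keeper: loose blue block 60 mm deep (x), 56 wide (y), 30 high, about 0.45 kg. The handle stands upright on it, 16 mm in x by 28 in y, from 29 to 66 mm above the underside; this point is 48 mm above the underside, 14 mm behind the block's middle. x points to the plain front face, the one farther from the handle.
- keeper_front (a point): Middle of the keeper's front face, 44 mm in +x from the handle's centre and 15 mm above the underside; same axes.
- tin: Bystander: flat round black grease tin, 68 mm wide, 24 mm high; origin under its centre.
- bearing: Bystander: steel ball bearing lying flat, 48 mm wide, 9 mm high; origin under its centre.
- cap_stack: Bystander: nested stack of plated round end caps, 64 mm wide, 25 mm high; origin under its centre.
There are look-alikes about, which are no part of the job. Leave any orange or turquoise look-alike of the part that bears plate_4_center alone. Leave any orange look-alike of the part that bears plate_1_center alone.

How it is judged:
By the outcome, as a careful person would: the job done as asked, in the order asked, and still so for the second after the job is handed in, with the robot touching nothing.
It also fails if it takes over 51 s, if anything falls off the work surface, if the arm or the gripper's body presses on something with over 40 N, if the wrist force passes 120 N, or if a joint passes its speed limit or range.

## Working session

There is one attempt and no reset: what is moved stays moved. The work goes in short steps, Python scripts to look and compute and a tool call to move; the robot and the scene stay as the last step left them, time stands still between calls to the robot, and variables do not carry over. Pictures are saved under pics/ and viewed, about 8 in all and at most 12, crops included, and the job is handed in when it is done.

Besides the shell and the picture viewer there is one more tool, called after ">>>" in YAML: its name, and indented under it one key for each argument. carry_out: Moves the arm, as the interface text tells. Its arguments: {"type":"object","properties":{"deltas":{"type":"array","items":{"type":"array","items":{"type":"array","items":{"type":"number"}}}},"fingers":{"type":"number"}},"required":["deltas"]}

```bash
mkdir -p pics; ls
cat > h.py <<'E'
import numpy as np, cv2
from plant import bot
def snap(name,tag):
    m=bot.camera_model(name); p,d=bot.capture(name)
    cv2.imwrite(f'pics/{tag}.png',p); np.savez(f'pics/{tag}.npz',p=p,d=d,K=m['K'],D=m['distortion'],T=m['camera_from_world'])
    return p,d,m
def load(tag): return np.load(f'pics/{tag}.npz')
def cloud(tag):
    z=load(tag); d=z['d']; h,w=d.shape
    u,v=np.meshgrid(np.arange(w),np.arange(h))
    n=cv2.undistortPoints(np.stack([u,v],-1).reshape(-1,1,2).astype(np.float64),z['K'],z['D']).reshape(h,w,2)
    P=np.dstack([n*d[...,None],d]); T=z['T']
    W=(P-T[:3,3])@T[:3,:3]
    W[d<=0]=np.nan
    return W
E
python3 - <<'E'
from h import *
print(bot.get_obs())
for n in ('scene','top'):
    p,d,m=snap(n,n+'0'); print(n,m['camera_from_world'].round(3).tolist())
a=cv2.imread('pics/scene0.png'); b=cv2.imread('pics/top0.png')
E
```

```text
pics
{'time': 0.0, 'joint_positions': array([ 1.18004984e+00,  3.42743127e-01,  1.52502676e+00, -2.66643311e-06,
        1.27541852e+00, -1.45994983e-01]), 'dq': array([-0.00029753, -0.00034357, -0.00072075,  0.00121614, -0.0015067 ,
        0.00085182]), 'tau': array([ 2.53778446e-03, -4.31245172e+01, -2.44224000e+01,  7.18813855e-02,
        5.58131863e-02, -9.41872986e-05]), 'tool_pos': array([127.07071521, 509.06520181, 291.53090233]), 'tcp_rot': array([-3.14001350e+00, -2.29622929e-04,  2.89684174e+00]), 'contact_force': array([-0.6455195 ,  0.26954398,  0.09433329]), 'moment': array([0.00044621, 0.00176929, 0.04224384]), 'grip_width': 92.06304223717967}
scene [[-0.829, -0.559, -0.004, 431.489], [-0.417, 0.624, -0.661, 268.981], [0.372, -0.546, -0.751, 799.387], [0.0, 0.0, 0.0, 1.0]]
top [[-0.006, -1.0, -0.005, 0.571], [-0.998, 0.006, -0.068, 559.305], [0.068, 0.004, -0.998, 1129.715], [0.0, 0.0, 0.0, 1.0]]
```

View pics/top0.png

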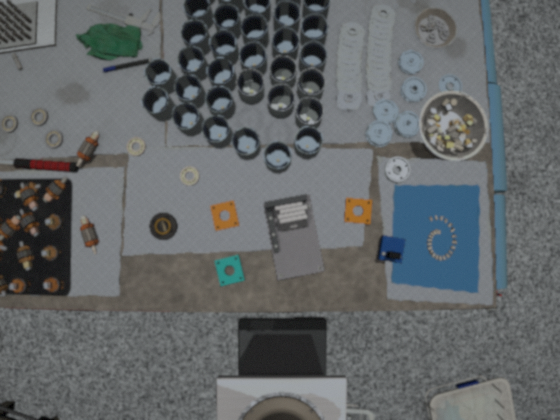

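View pics/scene0.png

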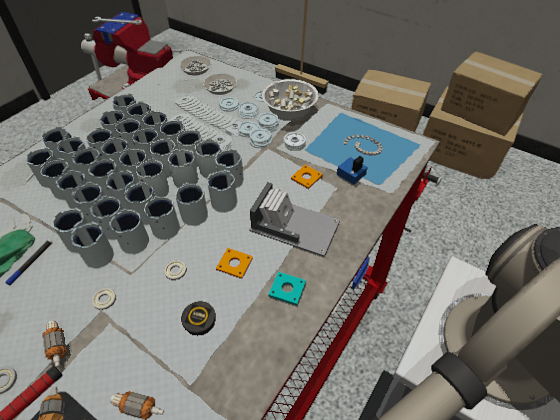

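The top view shows the jig at about (293,235). The blue keeper is at (392,248), on the edge of the blue mat. The look-alike flat plates are orange at (225,215) and (357,210) and turquoise at (230,270). The tin is at (163,225). The four pale plates at (291,212) on the jig are the only candidates for the row.

Run:
```python
from h import *
T=cloud('top0'); S=cloud('scene0')
for n,(u,v) in dict(jignear_l=(276,276),jignear_r=(321,270),keeper=(392,250),plates=(291,212),tin=(163,225),cap=(397,168)).items(): print(n,T[v,u].round(0))
for n,(u,v) in dict(plates=(280,210),base=(320,230),keeper=(352,172),handle=(357,162)).items(): print(n,S[v,u].round(0))
# keeper blob points in scene : blue, z>10
for tag,W in (('top0',T),('scene0',S)):
    p=load(tag)['p'].astype(int)
    m=(W[...,2]>12)&(np.abs(W[...,0]-420)<110)&(np.abs(W[...,1]+260)<80)
    q=W[m]; print(tag,len(q),q.min(0).round(),q.max(0).round())
    mm=m&(W[...,2]>22)&(W[...,2]<36); q=W[mm]; 
    if len(q)>4: print('block',cv2.minAreaRect(q[:,:2].astype(np.float32)),len(q))
    mm=m&(W[...,2]>50); q=W[mm]
    if len(q)>2: print('handle',q.mean(0).round(1),cv2.minAreaRect(q[:,:2].astype(np.float32)),len(q))
    m=(W[...,2]>4)&(W[...,2]<12)&(np.abs(W[...,0]-400)<150)&(np.abs(W[...,1]+30)<110)
    k=cv2.connectedComponentsWithStats(m.astype(np.uint8))
    for i in range(1,k[0]):
        if k[2][i,4]>150: q=W[k[1]==i]; print('base',cv2.minAreaRect(q[:,:2].astype(np.float32)),q.mean(0).round(),len(q))
    m=(W[...,2]>60)&(np.abs(W[...,0]-450)<150)&(np.abs(W[...,1]+30)<110)
    q=W[m]; print('tall',len(q),cv2.minAreaRect(q[:,:2].astype(np.float32)) if len(q)>3 else '')
p=cv2.resize(load('top0')['p'][180:290,250:420],None,fx=4.5,fy=4.5,interpolation=cv2.INTER_CUBIC); cv2.imwrite('pics/topc.png',p)
```

```text
jignear_l [398.  12.   1.]
jignear_r [412. -97.  10.]
keeper [ 459. -266.   29.]
plates [549. -24.  66.]
tin [522. 284.  26.]
cap [ 661. -289.    1.]
plates [524. -13.  57.]
base [434. -50.   8.]
keeper [ 453. -245.   32.]
handle [ 447. -251.   66.]
top0 616 [ 427. -299.   12.] [ 529. -185.   70.]
block ((461.60540771484375, -265.92938232421875), (56.24763870239258, 60.535003662109375), 78.8817138671875) 480
handle [ 448.  -260.9   64.7] ((447.81231689453125, -262.3868713378906), (29.35839080810547, 15.987482070922852), 79.80377197265625) 96
base ((478.89898681640625, -31.366249084472656), (170.66207885742188, 125.6824722290039), 15.472134590148926) [462. -36.   9.] 2165
tall 804 ((554.7335205078125, -13.938098907470703), (58.62642288208008, 98.94328308105469), 9.825634956359863)
scene0 511 [ 429. -299.   12.] [ 524. -202.   69.]
block ((462.2647705078125, -265.5333557128906), (58.07979202270508, 60.85745620727539), 78.4108657836914) 304
handle [ 447.6 -259.5   61.4] ((447.9886474609375, -262.49267578125), (27.646970748901367, 16.74509620666504), 74.22280883789062) 88
base ((480.3825378417969, -36.25214385986328), (162.06752014160156, 124.04826354980469), 10.458580017089844) [456. -36.   8.] 1807
tall 685 ((554.2644653320312, -15.75238037109375), (58.479244232177734, 102.47698974609375), 10.772319793701172)
```

View pics/topc.png

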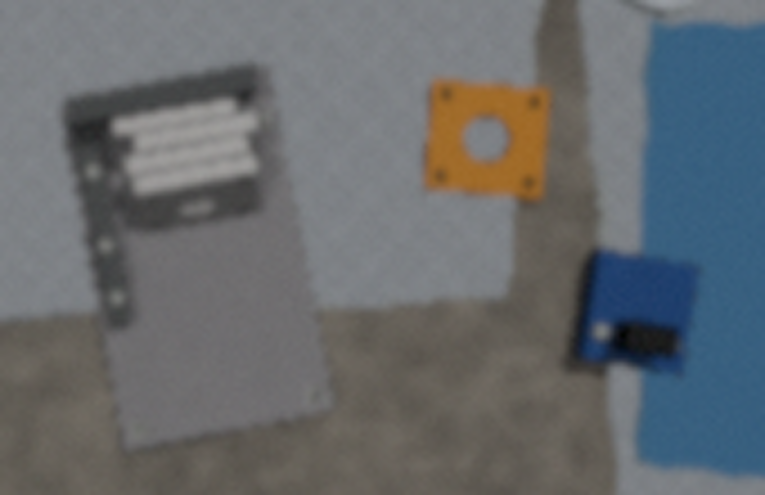

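The close crop confirms this. The jig yaw is about +10°, with the fence on the left, four pale leaning plates, and the orange look-alike lying outside the jig. The keeper is at the right, handle on its near side, front facing +x, yaw about -11°. Next I'll move to above the jig for a closer wrist view.

```bash
cat >> h.py <<'E'
from scipy.spatial.transform import Rotation as Ro
def tool(): 
    o=bot.get_obs(); return np.array(o['tool_pos']),Ro.from_euler('xyz',o['tcp_rot']).as_matrix(),o
def rel(p,yawdeg=None):
    """tool-frame shift and turn units to world TCP p and tool yaw"""
    t,R,o=tool(); s=R.T@(np.array(p,float)-t)
    k=0 if yawdeg is None else -((yawdeg-np.degrees(o['tcp_rot'][2])+180)%360-180)/5
    print('TCP',t.round(1),'yaw',np.degrees(o['tcp_rot'][2]).round(2),'->',p,'delta',s.round(1),'turn',round(k,2))
E
python3 - <<'E'
from h import *
t,R,o=tool(); C=bot.camera_model('wrist'); T=np.array(C['camera_from_world'])
print(np.array(C['K']).round(1)); c=-T[:3,:3].T@T[:3,3]
print('cam in tool',(R.T@(c-t)).round(1)); print((R.T@T[:3,:3].T).round(2))
rel([380,270,292],135); rel([400,0,292],100.5)
E
```

```text
[[322.5   0.  276.5]
 [  0.  322.5 208.6]
 [  0.    0.    1. ]]
cam in tool [ 74.5   0.3 -92.7]
[[ 0.   -0.96 -0.28]
 [ 1.    0.   -0.  ]
 [ 0.   -0.28  0.96]]
TCP [127.1 509.1 291.6] yaw 165.98 -> [380, 270, 292] delta [-3.033e+02 -1.707e+02 -2.000e-01] turn 6.2
TCP [127.1 509.1 291.6] yaw 165.98 -> [400, 0, 292] delta [-3.881e+02 -4.278e+02  1.000e-01] turn 13.1
```

>>> carry_out:
  deltas:
    - [[-50, -30, 0, 1], [-100, -60, 0, 2], [-150, -85, 0, 3], [-200, -113, 0, 4], [-250, -140, 0, 5], [-303, -170, 0, 6], [-330, -210, 0, 7], [-360, -250, 0, 8], [-385, -290, 0, 9], [-410, -330, 0, 10], [-430, -370, 0, 11], [-445, -410, 0, 12], [-460, -450, 0, 13.1], [-475, -488, 0, 13.1], [-475, -488, 0, 13.1], [-475, -488, 0, 13.1], [-475, -488, 0, 13.1]]

```text
time: 1.8
tool_pos: [469.5, -78.3, 291.9]
tcp_rot: [-3.141, -0.001, 1.754]
contact_force: [0.6, 0.7, -0.5]
grip_width: 92.0
```

Run:
```python
from h import *
t,R,o=tool(); print(o['time'],t.round(1),np.degrees(o['tcp_rot']).round(2),o['contact_force'].round(1))
snap('wrist','w1')
W=cloud('w1')
m=(W[...,2]>22)&(W[...,2]<36)&(abs(W[...,0]-460)<50)&(abs(W[...,1]+265)<50); q=W[m].astype(np.float32)
print('block',cv2.minAreaRect(q[:,:2]),q[:,2].mean(),len(q))
m=(W[...,2]>55)&(W[...,2]<75)&(abs(W[...,0]-448)<40)&(abs(W[...,1]+262)<40); q=W[m].astype(np.float32)
print('handle',cv2.minAreaRect(q[:,:2]) if len(q)>3 else '',q[:,2].mean(),len(q))
```

```text
1.8 [469.5 -78.3 291.9] [-1.7996e+02 -6.0000e-02  1.0049e+02] [ 0.6  0.7 -0.5]Traceback (most recent call last):
  File "<stdin>", line 6, in <module>
cv2.error: OpenCV(4.12.0) /io/opencv/modules/imgproc/src/convhull.cpp:143: error: (-215:Assertion failed) total >= 0 && (depth == CV_32F || depth == CV_32S) in function 'convexHull'
```

View pics/w1.png

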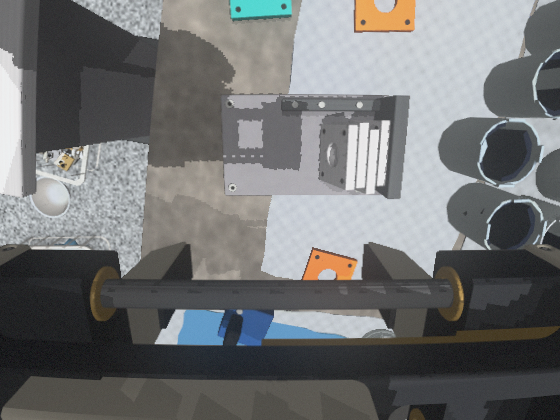

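The wrist view shows the jig at (220–408, 95–197), with the fence along its top edge and the backstop at column 397. The four plates are at columns 320–390, plate 4's bore is at (333,155), and the keeper is partly hidden at (243,325). Next I'll fit the jig from the depth image.

Run:
```python
from h import *
from scipy.optimize import minimize
W=cloud('w1')
near=(abs(W[...,0]-480)<150)&(abs(W[...,1]+35)<110)
# base rows/cols
for v in (110,130,150,170,185): print(v,[ (u,W[v,u].round(1).tolist()) for u in (215,222,228,300,330,352,366,379,388,397,410)])
m=near&(W[...,2]>50)
q=W[m]; print('tall>60',cv2.minAreaRect(W[near&(W[...,2]>62)][:,:2].astype(np.float32)))
mb=near&(abs(W[...,2]-8)<4); k=cv2.connectedComponentsWithStats(mb.astype(np.uint8)); i=1+k[2][1:,4].argmax(); q=W[k[1]==i]
print('base',np.median(q[:,2]),len(q),cv2.minAreaRect(q[:,:2].astype(np.float32)))
# all jig silhouettes >4mm
k=cv2.connectedComponentsWithStats((near&(W[...,2]>4)).astype(np.uint8)); i=1+k[2][1:,4].argmax(); q=W[k[1]==i]
print('all',cv2.minAreaRect(q[:,:2].astype(np.float32)),len(q))
for v in (318,325,332,340): print(v,[(u,W[v,u].round().tolist()) for u in (210,220,230,240,250,260,270)])
```

```text
110 [(215, [384.5, -9.9, 0.3]), (222, [393.7, -8.5, 8.1]), (228, [400.3, -7.3, 7.4]), (300, [478.6, 6.6, 30.0]), (330, [510.0, 12.6, 29.4]), (352, [533.0, 17.1, 29.7]), (366, [548.0, 20.0, 28.8]), (379, [561.5, 22.7, 29.7]), (388, [562.2, 22.3, 57.0]), (397, [564.7, 22.5, 74.9]), (410, [605.5, 32.1, 1.7])]
130 [(215, [387.3, -32.4, -1.4]), (222, [396.9, -30.3, 8.3]), (228, [403.7, -29.1, 8.2]), (300, [484.5, -14.3, 6.8]), (330, [514.4, -7.7, 30.6]), (352, [529.3, -3.4, 66.9]), (366, [542.8, -0.8, 66.7]), (379, [555.6, 1.6, 65.7]), (388, [564.3, 3.4, 65.7]), (397, [570.0, 4.8, 74.0]), (410, [612.0, 10.2, 1.3])]
150 [(215, [390.5, -55.5, -1.1]), (222, [398.8, -54.0, -0.9]), (228, [407.0, -51.5, 8.5]), (300, [488.9, -36.4, 9.4]), (330, [519.6, -28.7, 28.0]), (352, [534.1, -22.1, 66.1]), (366, [547.9, -19.5, 65.6]), (379, [560.1, -17.0, 67.2]), (388, [569.5, -15.4, 65.5]), (397, [575.1, -13.4, 74.2]), (410, [618.5, -12.3, 1.6])]
170 [(215, [393.8, -79.1, -0.5]), (222, [402.1, -77.8, -1.3]), (228, [410.4, -74.6, 8.6]), (300, [493.7, -59.4, 7.6]), (330, [522.9, -49.2, 36.4]), (352, [539.0,
[... 987 characters left out ...]
, (260, [480.0, -251.0, 30.0]), (270, [492.0, -250.0, 28.0])]
325 [(210, [415.0, -296.0, 1.0]), (220, [430.0, -280.0, 19.0]), (230, [444.0, -250.0, 55.0]), (240, [456.0, -252.0, 50.0]), (250, [469.0, -264.0, 31.0]), (260, [481.0, -262.0, 30.0]), (270, [497.0, -280.0, 2.0])]
332 [(210, [416.0, -307.0, 1.0]), (220, [432.0, -282.0, 31.0]), (230, [446.0, -252.0, 66.0]), (240, [458.0, -254.0, 60.0]), (250, [470.0, -274.0, 31.0]), (260, [483.0, -272.0, 30.0]), (270, [499.0, -291.0, 2.0])]
340 [(210, [418.0, -322.0, 1.0]), (220, [432.0, -317.0, 2.0]), (230, [448.0, -263.0, 66.0]), (240, [460.0, -290.0, 30.0]), (250, [472.0, -287.0, 30.0]), (260, [485.0, -284.0, 32.0]), (270, [464.0, -57.0, 318.0])]
```

Base rectangle fit is 188×115 at 10.5°, which matches the given size, so the corner is at about (561.2, 22.6). The keeper grip is at about (448, -262.5), yaw -11.3°. Grasping the handle now.

>>> carry_out:
  deltas:
    - [[-40, -12, 0, 1], [-80, -25, 0, 2], [-120, -37, 20, 3], [-160, -49, 50, 4], [-177, -54.6, 90, 4.36], [-177, -54.6, 130, 4.36], [-177, -54.6, 160, 4.36], [-177, -54.6, 175, 4.36], [-177, -54.6, 185, 4.36], [-177, -54.6, 191, 4.36], [-177, -54.6, 191, 4.36], [-177, -54.6, 191, 4.36]]
  fingers: 60

```text
time: 3.05
tool_pos: [448.9, -263.1, 102.0]
tcp_rot: [3.14, 0.001, 1.374]
contact_force: [-0.3, -0.2, 0.1]
grip_width: 60.2
```

>>> carry_out:
  deltas:
    - [[0, 0, 0, 0], [0, 0, 0, 0], [0, 0, 0, 0], [0, 0, 0, 0], [0, 0, 0, 0], [0, 0, 0, 0], [0, 0, 0, 0]]
  fingers: 6

```text
time: 3.75
tool_pos: [448.4, -263.3, 101.2]
tcp_rot: [3.141, 0.0, 1.373]
contact_force: [0.9, -1.0, 0.2]
grip_width: 15.5
```

Run:
```python
from h import *
t,R,o=tool(); print(o['time'],t.round(1),np.degrees(o['tcp_rot']).round(2),o['contact_force'].round(1),o['moment'].round(2),o['grip_width'])
c=np.array([561.2,22.6]); a=np.radians(10.54); ex=np.array([np.cos(a),np.sin(a)]); ey=np.array([-ex[1],ex[0]])
for jx,jy in ((-125,-44),(-84,-44)):
    p=c+jx*ex+jy*ey
    for z in (150,111): rel([p[0].round(1),p[1].round(1),z],100.54)
```

```text
3.75 [ 448.4 -263.3  101.2] [179.98   0.    78.67] [ 0.9 -1.   0.2] [-0.12 -0.    0.01] 15.508678677178695
TCP [ 448.4 -263.3  101.2] yaw 78.67 -> [np.float64(446.4), np.float64(-43.5), 150] delta [215.1 -45.1 -48.8] turn -4.37
TCP [ 448.4 -263.3  101.2] yaw 78.67 -> [np.float64(446.4), np.float64(-43.5), 111] delta [215.1 -45.1  -9.8] turn -4.37
TCP [ 448.4 -263.3  101.2] yaw 78.67 -> [np.float64(486.7), np.float64(-36.0), 150] delta [230.4  -7.1 -48.8] turn -4.37
TCP [ 448.4 -263.3  101.2] yaw 78.67 -> [np.float64(486.7), np.float64(-36.0), 111] delta [230.4  -7.1  -9.8] turn -4.37
```

>>> carry_out:
  deltas:
    - [[0, 0, -25, 0], [0, 0, -49, 0], [40, -8, -49, -1], [80, -16, -49, -2], [120, -25, -49, -3], [160, -33, -49, -4], [200, -42, -49, -4.37], [215, -45, -49, -4.37], [215, -45, -49, -4.37], [215, -45, -35, -4.37], [215, -45, -22, -4.37], [215, -45, -12, -4.37], [215, -45, -9.5, -4.37], [215, -45, -9.5, -4.37], [215, -45, -9.5, -4.37]]

```text
time: 5.25
tool_pos: [446.6, -43.9, 111.0]
tcp_rot: [3.141, 0.0, 1.754]
contact_force: [0.5, -0.1, -4.8]
grip_width: 15.9
```

Run:
```python
from h import *
t,R,o=tool(); print(o['time'],t.round(1),np.degrees(o['tcp_rot']).round(2),o['contact_force'].round(1),o['moment'].round(2),o['grip_width'])
snap('scene','s2')
rel([486.7,-36.0,110],100.54)
W=cloud('s2')
p=cv2.resize(load('s2')['p'][150:270,230:380],None,fx=5,fy=5,interpolation=cv2.INTER_CUBIC); cv2.imwrite('pics/s2c.png',p)
```

```text
5.25 [446.6 -43.9 111. ] [1.7997e+02 1.0000e-02 1.0050e+02] [ 0.5 -0.1 -4.8] [-0.12  0.09 -0.01] 15.915579346079925
TCP [446.7 -43.8 111.1] yaw 100.51 -> [486.7, -36.0, 110] delta [ 0.3 40.8  1.1] turn -0.01
```

View pics/s2c.png

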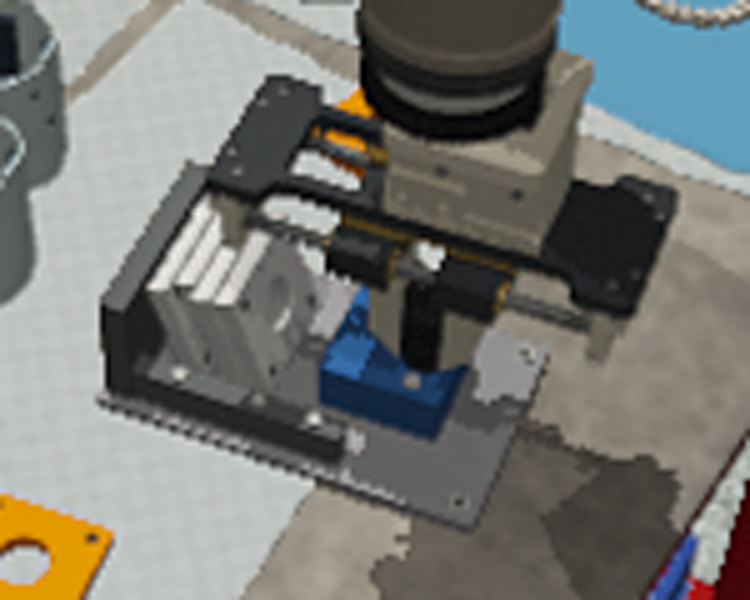

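The view shows the keeper in the gripper on the jig, handle toward the robot, with the plates leaning in front of it. I'll push slowly toward the backstop.

>>> carry_out:
  deltas:
    - [[0, 6, 0, 0], [0, 12, 0, 0], [0, 16, 0, 0], [0, 20, 0, 0], [0, 23, 0, 0], [0, 26, 0, 0], [0, 29, 0, 0], [0, 32, 0, 0], [0, 34, 0, 0], [0, 36, 0, 0], [0, 37, 0, 0], [0, 38, 0, 0], [0, 38, 0, 0]]

```text
time: 6.6
tool_pos: [483.9, -36.6, 110.8]
tcp_rot: [3.141, 0.0, 1.754]
contact_force: [-0.2, 0.5, -5.9]
grip_width: 15.7
```

>>> carry_out:
  deltas:
    - [[0, 0.5, 0, 0], [0, 1, 0, 0], [0, 1.5, 0, 0], [0, 2, 0, 0], [0, 2, 0, 0]]

```text
time: 7.1
tool_pos: [485.8, -36.2, 110.7]
tcp_rot: [3.141, -0.0, 1.754]
contact_force: [-0.9, 0.7, -5.3]
grip_width: 15.9
```

>>> carry_out:
  deltas:
    - [[0, 0.5, 0, 0], [0, 1, 0, 0], [0, 1.5, 0, 0], [0, 2, 0, 0], [0, 2, 0, 0]]

```text
time: 7.6
tool_pos: [487.8, -35.8, 110.7]
tcp_rot: [3.141, -0.0, 1.754]
contact_force: [-1.4, 0.2, -5.6]
grip_width: 15.7
```

Run:
```python
from h import *
t,R,o=tool(); print(o['time'],t.round(1),o['contact_force'].round(1))
snap('scene','s3')
p=cv2.resize(load('s3')['p'][150:270,230:380],None,fx=5,fy=5,interpolation=cv2.INTER_CUBIC); cv2.imwrite('pics/s3c.png',p)
```

```text
7.6 [487.8 -35.8 110.7] [-1.4  0.2 -5.6]
```

View pics/s3c.png

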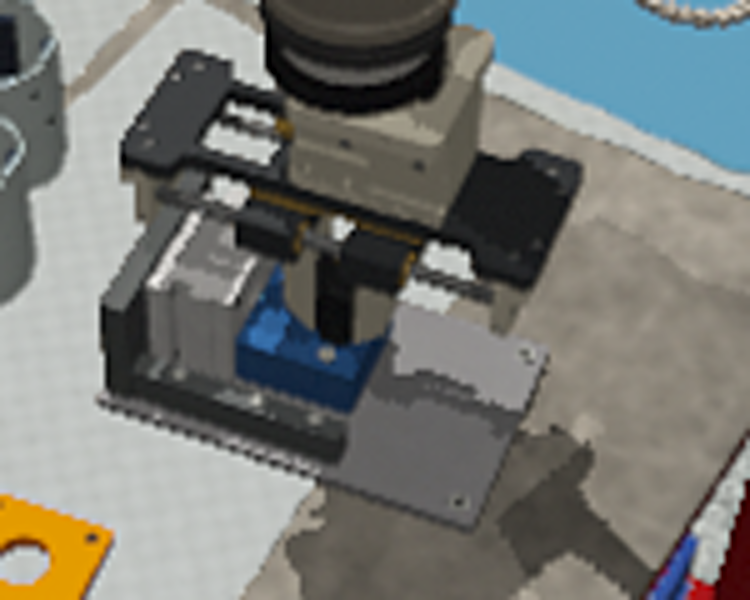

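The plates now stand nearly upright with the keeper against plate 4. I'll press on until the force rises.

>>> carry_out:
  deltas:
    - [[0, 0.5, 0, 0], [0, 1, 0, 0], [0, 1.5, 0, 0], [0, 1.5, 0, 0]]

```text
time: 8.05
tool_pos: [488.2, -35.6, 110.4]
tcp_rot: [-3.139, -0.001, 1.755]
contact_force: [-4.6, -1.8, -3.5]
grip_width: 15.7
```

>>> carry_out:
  deltas:
    - [[0, 0.7, 0, 0], [0, 1.5, 0, 0], [0, 1.5, 0, 0], [0, 1.5, 0, 0]]

```text
time: 8.45
tool_pos: [488.4, -35.3, 110.1]
tcp_rot: [-3.136, -0.001, 1.755]
contact_force: [-8.6, -2.8, -3.8]
grip_width: 15.9
```

>>> carry_out:
  deltas:
    - [[0, -1.5, 0, 0], [0, -2.5, 0, 0], [0, -2.5, 1, 0], [0, -2.5, 2, 0], [0, -2.5, 2, 0]]

```text
time: 8.95
tool_pos: [488.0, -35.8, 109.4]
tcp_rot: [-3.142, 0.0, 1.755]
contact_force: [-6.6, -1.9, 4.7]
grip_width: 16.0
```

>>> carry_out:
  deltas:
    - [[0, 0, -0.5, 0], [0, 0, -0.5, 0], [0, 0, -0.5, 0], [0, 0, -0.5, 0], [0, 0, -0.5, 0]]
  fingers: 34

```text
time: 9.45
tool_pos: [488.5, -35.7, 109.3]
tcp_rot: [3.141, 0.0, 1.755]
contact_force: [-0.1, -0.2, -0.2]
grip_width: 34.5
```

>>> carry_out:
  deltas:
    - [[0, 0, -20, 0], [0, 0, -50, 0], [0, 0, -90, 0], [0, 0, -120, 0], [0, 0, -120, 0], [0, 0, -120, 0]]

```text
time: 10.05
tool_pos: [488.2, -35.7, 229.5]
tcp_rot: [3.14, 0.0, 1.755]
contact_force: [-0.3, -0.2, 0.2]
grip_width: 34.2
```

Run:
```python
from h import *
t,R,o=tool(); print(o['time'],t.round(1),o['contact_force'].round(1),o['grip_width'])
snap('wrist','w2'); W=cloud('w2'); p=load('w2')['p']
c=np.array([561.2,22.6]); a=np.radians(10.54); ex=np.array([np.cos(a),np.sin(a)]); ey=np.array([-ex[1],ex[0]])
J=np.dstack([(W[...,:2]-c)@ex,(W[...,:2]-c)@ey,W[...,2]-8])
m=(J[...,2]>53)&(J[...,2]<62.5)&(J[...,0]>-60)&(J[...,0]<3)&(abs(J[...,1]+45)<55)
ys,xs=np.where(m); print('plates px',xs.min(),xs.max(),ys.min(),ys.max())
for lo in range(-46,4,4):
    q=J[m&(J[...,0]>=lo)&(J[...,0]<lo+4)]
    if len(q)>5: print(lo,len(q),'y',q[:,1].min().round(1),q[:,1].max().round(1),'z',np.median(q[:,2]).round(1))
mb=(abs(J[...,2]-30)<5)&(J[...,0]>-120)&(J[...,0]<-38)&(J[...,1]<-6)&(J[...,1]>-90)
q=J[mb]; print('keeper',cv2.minAreaRect(q[:,:2].astype(np.float32)),len(q))
q=J[(abs(J[...,2]-66)<6)&(J[...,0]<-60)&(J[...,0]>-110)&(abs(J[...,1]+45)<40)]; print('handle',cv2.minAreaRect(q[:,:2].astype(np.float32)) if len(q)>3 else 0,len(q))
y0,x0=max(ys.min()-60,0),max(xs.min()-130,0)
cc=p[y0:ys.max()+60,x0:xs.max()+60]; f=min(800/cc.shape[1],600/cc.shape[0]); cv2.imwrite('pics/w2c.png',cv2.resize(cc,None,fx=f,fy=f)); print(x0,y0,f)
```

```text
10.05 [488.2 -35.7 229.5] [-0.3 -0.2  0.2] 34.15244957400122
plates px 327 384 144 250
-42 181 y -76.2 -14.3 z 58.9
-38 350 y -76.3 -14.2 z 60.2
-34 366 y -77.5 -14.2 z 60.2
-30 368 y -78.1 -12.1 z 60.2
-26 372 y -77.0 -12.0 z 60.2
-22 375 y -81.2 -12.1 z 60.2
-18 344 y -79.7 -18.3 z 60.1
-14 344 y -79.3 -18.3 z 60.2
-10 389 y -78.9 -9.7 z 60.1
-6 375 y -73.8 -9.6 z 60.3
-2 438 y -81.2 9.8 z 60.1
keeper ((-68.33132934570312, -45.74427795410156), (63.83481979370117, 60.28103256225586), 89.09869384765625) 3201
handle ((-83.21708679199219, -44.867698669433594), (15.405572891235352, 27.327045440673828), 0.1957906186580658) 634
197 84 2.6548672566371683
```

View pics/w2c.png

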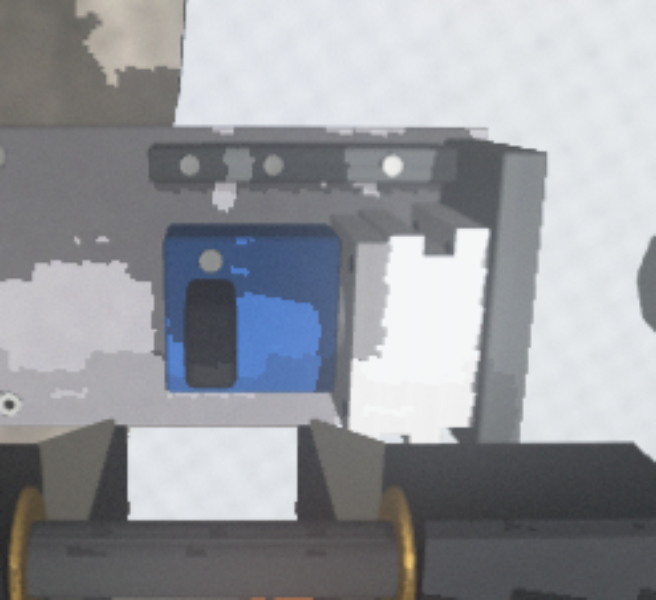

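Plates stand upright at 60.2 mm above the base, tight on the backstop. Their left edges are 14, 12, 18 and 10 mm off the fence, and the keeper sits square behind them at y≈-45. Next, closed fingers go down to the right of the row.

>>> carry_out:
  deltas:
    - [[-30, 30, 0, 0], [-60, 60, 0, 0], [-60, 60, 0, 0], [-60, 60, 0, 0], [-60, 60, 40, 0], [-60, 60, 80, 0], [-60, 60, 115, 0], [-60, 60, 135, 0], [-60, 60, 145, 0], [-60, 60, 145, 0], [-60, 60, 145, 0]]
  fingers: 0

```text
time: 11.2
tool_pos: [558.3, -83.6, 85.0]
tcp_rot: [3.141, 0.0, 1.755]
contact_force: [0.4, 0.5, -0.5]
grip_width: 0.3
```

>>> carry_out:
  deltas:
    - [[4, 0, 0, 0], [8, 0, 0, 0], [12, 0, 0, 0], [15, 0, 0, 0], [18, 0, 0, 0], [21, 0, 0, 0], [23, 0, 0, 0], [25, 0, 0, 0], [26, 0, 0, 0], [26, 0, 0, 0]]

```text
time: 12.2
tool_pos: [553.5, -58.1, 84.2]
tcp_rot: [3.141, -0.0, 1.755]
contact_force: [0.2, -0.3, 0.4]
grip_width: 0.3
```

>>> carry_out:
  deltas:
    - [[1, 0, 0, 0], [2, 0, 0, 0], [3, 0, 0, 0], [4, 0, 0, 0], [4, 0, 0, 0]]

```text
time: 12.7
tool_pos: [553.0, -55.9, 84.4]
tcp_rot: [3.141, 0.003, 1.755]
contact_force: [1.1, -10.7, 0.5]
grip_width: 0.1
```

>>> carry_out:
  deltas:
    - [[0.5, 0, 0, 0], [1, 0, 0, 0], [1.5, 0, 0, 0], [2, 0, 0, 0], [2, 0, 0, 0]]

```text
time: 13.2
tool_pos: [553.0, -55.7, 84.7]
tcp_rot: [3.14, 0.005, 1.755]
contact_force: [0.4, -18.8, 0.9]
grip_width: 0.1
```

Firm contact at 19 N. I'll back off, rise and check the edges.

>>> carry_out:
  deltas:
    - [[-10, 0, 0, 0], [-20, 0, 0, 0], [-20, 0, -40, 0], [-20, 0, -90, 0], [-20, 0, -140, 0], [0, -30, -145, 0], [28, -60, -145, 0], [28, -60, -145, 0], [28, -60, -145, 0], [28, -60, -145, 0]]

```text
time: 14.2
tool_pos: [488.9, -36.0, 229.2]
tcp_rot: [3.141, -0.0, 1.754]
contact_force: [0.6, 0.3, 0.9]
grip_width: 0.4
```

```bash
cat >> h.py <<'E'
cor=np.array([561.2,22.6]); ang=np.radians(10.54); ex=np.array([np.cos(ang),np.sin(ang)]); ey=np.array([-ex[1],ex[0]])
def check(tag):
    snap('wrist',tag); W=cloud(tag); p=load(tag)['p']
    J=np.dstack([(W[...,:2]-cor)@ex,(W[...,:2]-cor)@ey,W[...,2]-8])
    m=(J[...,2]>53)&(J[...,2]<62.5)&(J[...,0]>-60)&(J[...,0]<3)&(abs(J[...,1]+45)<55)
    for lo in range(-46,4,3):
        q=J[m&(J[...,0]>=lo)&(J[...,0]<lo+3)]
        if len(q)>5: print(lo,len(q),'y',q[:,1].min().round(1),q[:,1].max().round(1),'z',np.median(q[:,2]).round(1))
    q=J[(abs(J[...,2]-22)<3)&(J[...,0]<-20)&(J[...,0]>-95)&(J[...,1]>-6)&(J[...,1]<20)]; print('fence top y',np.percentile(q[:,1],[1,99]).round(1),len(q))
    q=J[(abs(J[...,2]-30)<4)&(J[...,0]>-120)&(J[...,0]<-43)&(J[...,1]<-4)&(J[...,1]>-90)]; print('keeper',cv2.minAreaRect(q[:,:2].astype(np.float32)),len(q))
    q=J[(abs(J[...,2]-66)<6)&(J[...,0]<-60)&(J[...,0]>-110)&(abs(J[...,1]+45)<40)]; print('handle',cv2.minAreaRect(q[:,:2].astype(np.float32)) if len(q)>3 else 0,len(q))
    cv2.imwrite(f'pics/{tag}c.png',cv2.resize(p[84:310,197:445],None,fx=2.6,fy=2.6))
E
python3 - <<'E'
from h import *
t,R,o=tool(); print(o['time'],t.round(1),o['contact_force'].round(1),o['grip_width'])
check('w3')
E
```

```text
14.2 [488.9 -36.  229.2] [0.6 0.3 0.9] 0.3835912109032631
-40 297 y -64.7 -0.4 z 59.7
-37 279 y -65.2 -0.4 z 60.2
-34 293 y -65.0 -0.5 z 60.1
-31 278 y -64.6 -0.3 z 60.2
-28 291 y -64.8 -0.5 z 60.1
-25 284 y -64.8 -0.4 z 60.1
-22 286 y -64.8 -0.3 z 60.1
-19 276 y -64.5 -0.3 z 60.2
-16 289 y -64.1 -0.3 z 60.1
-13 270 y -63.9 -0.2 z 60.2
-10 287 y -64.0 -0.2 z 60.2
-7 275 y -64.1 -1.0 z 60.2
-4 276 y -64.2 -1.0 z 60.3
-1 352 y -82.3 9.9 z 60.1
fence top y [-0.5 11.7] 1142
keeper ((-72.11498260498047, -40.451393127441406), (60.06021499633789, 56.22132873535156), 7.182426452636719) 3069
handle ((-86.04169464111328, -42.02513885498047), (15.974820137023926, 27.725393295288086), 7.482713222503662) 656
```

View pics/w3c.png

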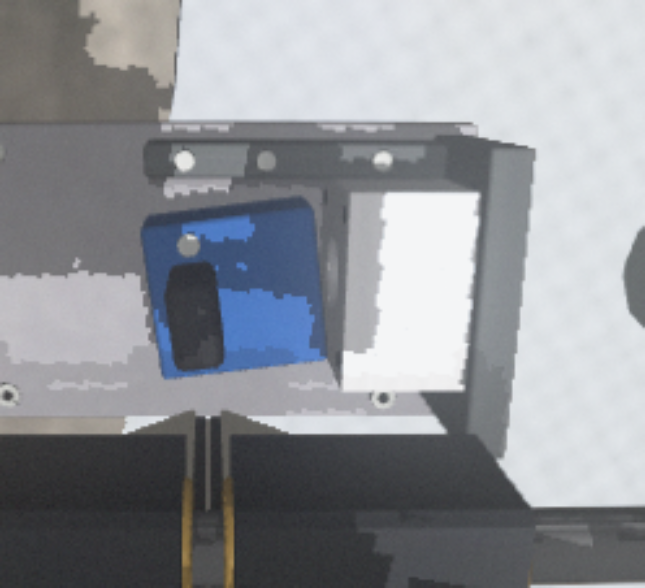

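All four plates are now flush: left edges within 0.5 mm of the fence face and right edges in line. The keeper was dragged to yaw +7°, with its handle at jig (-86,-42). I'll regrip it, square it up, shift it to y=-32 and press.

>>> carry_out:
  deltas:
    - [[2.4, -4.2, 0, -1.45], [2.4, -4.2, 20, -1.45], [2.4, -4.2, 60, -1.45], [2.4, -4.2, 90, -1.45], [2.4, -4.2, 108, -1.45], [2.4, -4.2, 116, -1.45], [2.4, -4.2, 119, -1.45], [2.4, -4.2, 119, -1.45], [2.4, -4.2, 119, -1.45]]
  fingers: 34

```text
time: 15.15
tool_pos: [484.3, -34.4, 111.0]
tcp_rot: [3.14, 0.001, 1.881]
contact_force: [0.7, 0.5, -0.2]
grip_width: 34.2
```

>>> carry_out:
  deltas:
    - [[0, 0, 0, 0], [0, 0, 0, 0], [0, 0, 0, 0], [0, 0, 0, 0], [0, 0, 0, 0], [0, 0, 0, 0]]
  fingers: 6

```text
time: 15.75
tool_pos: [483.9, -34.2, 110.7]
tcp_rot: [3.141, 0.0, 1.881]
contact_force: [0.1, 1.3, 5.9]
grip_width: 15.6
```

Run:
```python
from h import *
t,R,o=tool(); print(o['time'],t.round(1),o['contact_force'].round(1),o['grip_width'])
for jx in (-92,-84):
    p=cor+jx*ex-32*ey; rel(p.round(1).tolist()+[110.5],100.54)
```

```text
15.75 [483.9 -34.2 110.7] [0.1 1.3 5.9] 15.642708708274892
TCP [483.9 -34.2 110.7] yaw 107.78 -> [476.6, -25.7, 110.5] delta [10.3 -4.3  0.2] turn 1.45
TCP [483.9 -34.2 110.7] yaw 107.78 -> [484.5, -24.2, 110.5] delta [9.3 3.6 0.2] turn 1.45
```

>>> carry_out:
  deltas:
    - [[0, 0, -1.5, 0], [2, -4, -1.5, 0], [4, -6, -1.5, 0.4], [6, -6, -1.5, 0.8], [8, -5.5, -1.5, 1.2], [10.3, -4.3, -1.5, 1.45], [10.3, -4.3, -1.5, 1.45], [10, -2, -1.5, 1.45], [9.8, 0, -1.5, 1.45], [9.5, 1.5, -1.5, 1.45], [9.3, 3, -1.5, 1.45], [9.3, 3, -1.5, 1.45]]

```text
time: 16.95
tool_pos: [483.9, -24.4, 111.7]
tcp_rot: [3.141, 0.0, 1.755]
contact_force: [-0.1, 0.7, -5.2]
grip_width: 15.8
```

>>> carry_out:
  deltas:
    - [[0, 0.7, 0, 0], [0, 1.4, 0, 0], [0, 2, 0, 0], [0, 2, 0, 0]]

```text
time: 17.35
tool_pos: [485.7, -24.0, 111.7]
tcp_rot: [3.141, -0.0, 1.754]
contact_force: [-0.3, 0.2, -5.3]
grip_width: 15.8
```

>>> carry_out:
  deltas:
    - [[0, 0, 0.7, 0], [0, 0.7, 0.7, 0], [0, 1.4, 0.7, 0], [0, 2, 0.7, 0], [0, 2, 0.7, 0]]

```text
time: 17.85
tool_pos: [486.1, -23.8, 110.9]
tcp_rot: [-3.138, -0.001, 1.755]
contact_force: [-7.3, -3.0, 0.3]
grip_width: 15.9
```

>>> carry_out:
  deltas:
    - [[0, 1, 0, 0], [0, 1, 0.6, 0], [0, 1, 1, 0], [0, 0, 1, 0], [0, -1, 1, 0], [0, -1, 1, 0]]

```text
time: 18.45
tool_pos: [485.9, -23.8, 110.7]
tcp_rot: [-3.141, -0.0, 1.755]
contact_force: [-6.9, -0.6, 6.6]
grip_width: 15.9
```

>>> carry_out:
  deltas:
    - [[0, 0, 0, 0], [0, 0, 0, 0], [0, 0, 0, 0], [0, 0, 0, 0]]
  fingers: 32

```text
time: 18.85
tool_pos: [486.9, -23.9, 110.1]
tcp_rot: [3.141, 0.0, 1.754]
contact_force: [0.4, -1.1, 0.5]
grip_width: 32.1
```

>>> carry_out:
  deltas:
    - [[0, 0, -15, 0], [0, 0, -50, 0], [0, 0, -90, 0], [-12, 0, -120, 0], [-12, 0, -120, 0], [-12, 0, -120, 0]]

```text
time: 19.45
tool_pos: [488.9, -35.8, 230.3]
tcp_rot: [3.14, 0.0, 1.754]
contact_force: [0.1, -1.2, -0.9]
grip_width: 32.2
```

Run:
```python
from h import *
t,R,o=tool(); print(o['time'],t.round(1),o['contact_force'].round(1),o['grip_width'])
check('w4')
```

```text
19.45 [488.9 -35.8 230.3] [ 0.1 -1.2 -0.9] 32.15763783714835
-40 292 y -64.5 -0.5 z 59.8
-37 274 y -64.1 -0.5 z 60.2
-34 282 y -64.1 -0.5 z 60.2
-31 285 y -64.3 -0.4 z 60.2
-28 279 y -64.2 -0.3 z 60.1
-25 283 y -64.3 -0.2 z 60.1
-22 281 y -64.8 -0.3 z 60.1
-19 285 y -64.2 -0.2 z 60.2
-16 273 y -64.5 -0.4 z 60.2
-13 273 y -64.2 -0.2 z 60.2
-10 282 y -64.3 -0.3 z 60.1
-7 279 y -64.4 -1.0 z 60.2
-4 274 y -64.3 -1.0 z 60.1
-1 353 y -82.7 9.9 z 60.1
fence top y [-4.4 11.2] 1116
keeper ((-70.9640884399414, -32.14353942871094), (55.72603988647461, 55.8557014465332), 89.9679946899414) 2972
handle ((-82.57392883300781, -32.324684143066406), (28.00571060180664, 15.39635944366455), 89.50105285644531) 670
```

View pics/w4c.png

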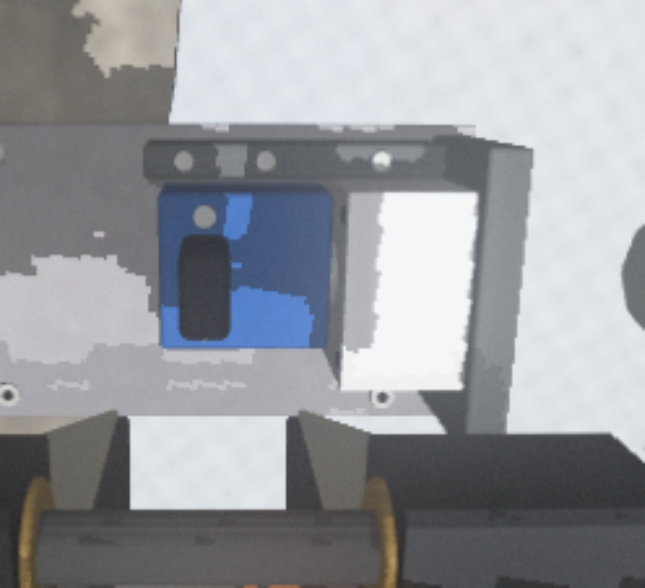

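The keeper is square (0.0–0.5°), centred at y=-32, and still where it was while pressed. One last numeric gap check before handing in.

Run:
```python
from h import *
W=cloud('w4'); J=np.dstack([(W[...,:2]-cor)@ex,(W[...,:2]-cor)@ey,W[...,2]-8])
for y in (-52,-42,-32,-22,-12):
    b=abs(J[...,1]-y)<4
    k=J[b&(abs(J[...,2]-30)<3)&(J[...,0]<-30)&(J[...,0]>-102)][:,0]; f=J[b&(J[...,2]>36)&(J[...,2]<56)&(J[...,0]>-55)&(J[...,0]<-25)][:,0]; t=J[b&(J[...,2]>58)&(J[...,2]<62)&(J[...,0]<-5)&(J[...,0]>-60)][:,0]
    print(y,'keeper front',np.percentile(k,99).round(1),'plate4 face',np.median(f).round(1) if len(f) else None,len(f),'top near edge',np.percentile(t,1).round(1))
```

```text
-52 keeper front -38.8 plate4 face -38.9 34 top near edge -38.9
-42 keeper front -39.0 plate4 face -38.9 28 top near edge -38.7
-32 keeper front -39.7 plate4 face -38.9 22 top near edge -38.9
-22 keeper front -39.0 plate4 face -38.8 32 top near edge -38.7
-12 keeper front -38.9 plate4 face -38.8 38 top near edge -38.8
```

The keeper front and plate 4's face agree at -38.9 across the whole width, so they touch squarely and the plates are vertical. Handing in.

Run:
```python
from plant import bot
print(bot.close_job(), bot.get_obs()['time'])
```

```text
the job is handed in; nothing more can be done
the job is handed in; nothing more can be done
```

I gripped the keeper by its handle and used it to push the plate feet home, so all four plates stand upright against the backstop. Closed fingers then slid the row to the fence. The slide had turned the keeper by about 7°, so I regripped it, squared it, centred it at y ≈ -32 mm and pressed it against plate 4 before releasing. The job was handed in a little after 19.5 s of robot time.

Last checks, from the wrist camera's depth image:
- **Plates:** their tops are 60.2 mm above the base. Left edges read 0.2–0.5 mm from the fence face, and right edges are in line.
- **Plate 1:** its left edge read 1.0 mm from the fence face. Its right edge lines up with the others, so I took this as measuring error.
- **Keeper:** it sits square within 0.5°. Its front face and plate 4's face agree within about 0.2 mm across the width. The one exception is a spot at mid-width, which read 0.8 mm.
- **Row depth:** it reads 38.9 mm instead of 40 mm, which I put down to an error of about 1 mm in my jig fit.
- **Forces:** contact readings stayed under about 20 N.
- **Tin, bearing and end caps:** I never went near them, but I took no final picture to confirm they are still in place.

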